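# Close the glaze pot with its bayonet cap and hold it down

## Task

Close the glaze pressure pot: fit its loose cap over the filler neck with the notches over the two lugs, push it fully down against the spring and turn it a quarter turn clockwise (seen from above) as far as it goes. Finish while holding: keep gripping the cap by its bar, pressed fully down so that the seal beds in, and do not let go. Leave the tub, the tile and the brush alone.

Things in the scene. Friction and masses are not known exactly. Their poses are not given: they have to be found in the camera images.
- cap: loose bayonet cap, 160 g, upright on the bench; origin: centre of its underside, z up. Aluminium skirt 60 mm in diameter, 32 mm high to its flat top, open below. At the bottom an inward flange 6 mm thick leaves a 37 mm bore with two notches 13 mm wide at +x and -x (open to 25 mm from the axis). Above it the cavity is 51 mm wide, its roof 28 mm above the underside. Same after half a turn.
- bar (a point): centre of the cap's black grip bar, 46 mm above the cap's underside, axes as the cap's. The bar stands across the cap's top in line with the notches: 56 mm long (x), 14 mm wide (y), from 32 to 60 mm above the underside.
- pot: grey pressure pot with aluminium lid, 162 mm across, 106 mm high, on a round foot 170 mm across, bolted to the bench. Origin: centre of the foot's underside, z up. Two wire carrying ears at +x and -x, in line with the neck's lugs; a brass outlet cock at +y. The filler neck stands upright on the lid's centre.
- neck_top (a point): centre of the filler neck's flat top, 150 mm above the bench, axes as the pot's. Steel neck 34 mm in diameter (chamfered to 26 mm at the top), with two lugs at +x and -x. Cap's underside below this point: 11 mm = stuck on the lugs, notches not in line; 18 mm = resting on the spring ring; over 23 mm = flange under the lugs, can turn; 28 mm = fully down, roof on neck.
- lug (a point): centre of the neck's +x lug, 14 mm below the neck's top, 19 mm from the axis; its twin faces it across the neck. Lugs are 8 mm wide, 6 mm tall and reach 23 mm from the axis. Stops in the cap let it turn only clockwise (seen from above), by about 1.55 rad from notches-over-lugs. Turned but not pressed, the spring lifts the cap until its flange meets the lugs, 5 mm above fully down.
- spring_ring (a joint): brass spring ring, 58 mm in diameter, around the neck under the cap; value = how far it is pressed down (m): 0 free (its top 18 mm below the neck's top), 0.010 with the cap fully down. It pushes back with 4 N at 0 and 12 N at 0.010.
- tub: bystander: white plastic tub, 100 mm across the rim and 100 mm high; origin at the centre of its underside
- tile: bystander: white decorated tile, 150 x 150 x 9 mm, lying flat; origin at the centre of its underside
- brush: bystander: glaze brush, 190 mm long, lying along its x
Mind the look-alikes: they are no part of the job. Several things have the shape of the pot; the one meant has the colours described above.

How it is judged:
By the outcome, as a careful person would: the job done as asked, in the order asked, and still so for the second after the job is handed in, while the arm keeps its last pose, push and grip.
It also fails if it takes over 48 s, if anything falls off the work surface, if the arm or the gripper's body presses on something with over 40 N, if the wrist force passes 120 N, or if a joint passes its speed limit or range.

## Robot

A 6-joint arm with a two-finger parallel gripper is mounted at the origin on the work surface. World frame = base frame: x ahead of the robot, y to its left, z up, the work surface at z = 0. Lengths are in m, angles in rad, forces in N, time in s.
With the tool pointing down it reaches from about 0.225 to 0.875 m from the base axis. Payload 3.4 kg.
Tool frame: the origin (TCP) lies at the very end of the fingers, on their centre line; the grasp point (between the pads) lies 19 mm behind it; z points along the fingers, y is the line along which they close (so a half turn about z gives the same grasp; the last joint's range is limited). The gripper opens to 85 mm and grips with 20 to 120 N. Pads are 22 mm wide; open, the fingers measure 114 mm over their backs; the gripper's body (76 mm by 85 mm) begins 54 mm behind the grasp point. The pads swing forward as they close: fully open they stand 13 mm farther back than shut.
Start: joints at [1.136, 0.276, 1.505, -0, 1.361, -0.121], TCP at [0.178, 0.547, 0.231] pointing down, gripper open.
Joint ranges: [-2.89, 2.89], [-0.75, 2.08], [0.22, 2.7], [-1.18, 4.32], [0.11, 2.71], [-2.7, 2.7]. Speed limits (rad/s): [2.57, 2.57, 3.14, 3.14, 3.14, 3.14].

## Interface

Orientations are given as a unit quaternion [w, x, y, z].
In Python, from rig import manip gives the robot as it stands. The module is installed in compiled form; this text tells all that it offers.
- The arm moves only by the tool play_rows, never from a script. Its argument "motion" is a list of rows, each a list of 5 numbers: the shift along the tool's x, y, z in units of 40 mm (1.0 is 40 mm), then the turn about the tool's z in units of 10 degrees (1.0 is 10 degrees), then the finger opening in mm, from 0 to 85.4. A call has 1 to 5 rows; each row is the pose to reach, as a shift and turn from the pose commanded when the call began, along the tool's axes at that moment; what a row does not reach only later rows make up. A row lasts 1/8 s, in which the tool goes at most 62.5 mm and 10.7 degrees, less where a joint would pass 70% of its speed; a pose out of reach is approached as far as the arm can. A call with a gripper value outside its range is refused whole. The fingers move at their own pace and stop on an object; "newtons" is the grip in N (left out, the last holds). Time passes only in rows, so rows that repeat a pose let the fingers close. It gives the time, the measured TCP pose, the force, the opening and the grip force at its end, in the units of the state.
- manip.get_state(): the state, without advancing time (a new reading comes with each control period).
- manip.get_image(name): name is "scene" or "top"; returns a dict with "img" (480x640x3 uint8, red, green, blue), "range_z" (480x640 float32, m along the optical axis (not along the pixel's ray), 0 where there is no reading), "fx", "fy", "cx", "cy" (pixels), "D" ([k1, k2, p1, p2, k3] as OpenCV has them; the pictures are not rectified), "R" (3x3) and "t" (3): a world point X has camera coordinates R X + t. Camera axes: x right, y down, z forward; pixel columns grow to the right and rows downward; lengths in m; the calibration is good to about 2 mm. A picture is of the moment at which its call begins.
- manip.sign_off(): hands the job in; it is judged then, once.
The state is a dict: "clock": time; "qpos": joint angles; "qd": joint speeds; "effort": joint torques, N m; "position": TCP position; "ee_rot": TCP orientation; "contact_force": force on the tool from outside, world axes, zero at the start; "moment": the same for the moment, N m; "width": finger opening in m; "gripper_force": force on a finger pad.
Only numpy, scipy, OpenCV 4.12 (cv2) and the standard library are available. Lean on these libraries where they do the work, as an engineer would, in place of code of your own. Each camera call takes 0.05 s, during which the arm holds its last target. There are 200 camera calls.

## Working session

There is one attempt and no reset: what is moved stays moved. The work goes in short steps, Python scripts to look and compute and a tool call to move; the robot and the scene stay as the last step left them, time stands still between calls to the robot, and variables do not carry over. Pictures are saved under pics/ and viewed, at most 10 in all, crops included, and the job is handed in when it is done.

Besides the shell and the picture viewer there is one more tool, called in YAML: its name, and indented under it one key for each argument. play_rows: Moves the arm, as the interface text tells. Its arguments: {"type":"object","properties":{"motion":{"type":"array","items":{"type":"array","items":{"type":"number"}}},"newtons":{"type":"number"}},"required":["motion"]}

```bash
mkdir -p pics
python3 - <<'E'
from rig import manip
import cv2,numpy as np
print(manip.get_state())
for n in("scene","top"):
    d=manip.get_image(n); cv2.imwrite(f"pics/{n}0.png",d["img"][:,:,::-1]); 
    np.savez(f"{n}0.npz",**d); print(n,d["fx"],d["cx"],d["cy"],d["D"],d["R"],d["t"])
E
```

```text
{'clock': 0.0, 'qpos': array([ 1.13601467e+00,  2.76582730e-01,  1.50617851e+00, -1.60737116e-05,
        1.36071686e+00, -1.20988988e-01]), 'qd': array([ 0.00085266,  0.00112728, -0.00124248,  0.00023459, -0.00020335,
        0.00038465]), 'effort': array([ 3.32779537e-04, -4.16763496e+01, -2.45815426e+01,  2.69018949e-05,
        1.09758211e-02,  4.14677871e-06]), 'position': array([0.17725138, 0.54640973, 0.23042865]), 'ee_rot': array([-2.51053963e-04,  1.56251691e-01,  9.87716822e-01, -9.08716338e-04]), 'contact_force': array([-0.03068093, -0.18389783, -0.08186168]), 'moment': array([-0.00361456,  0.00335422,  0.03655506]), 'gripper_force': 0.0, 'width': 0.08553301588434621}
scene 449.39655362335037 323.6683152313833 237.61715304753838 [-0.04024884  0.          0.          0.          0.        ] [[-0.36123697  0.93240976 -0.0109495 ]
 [ 0.77245183  0.29264678 -0.56362757]
 [-0.52232751 -0.21206108 -0.82595646]] [ 0.13063684 -0.38990762  1.46449013]
top 437.0065239554275 309.60102733815285 242.54762929759139 [-0.08640585  0.          0.          0.          0.        ] [[ 0.01281706 -0.99979775 -0.01549784]
 [-0.98270335 -0.00973131 -0.18493087]
 [ 0.18474265  0.01760005 -0.98262933]] [0.10150173 0.55229173 0.86269722]
```

View pics/scene0.png

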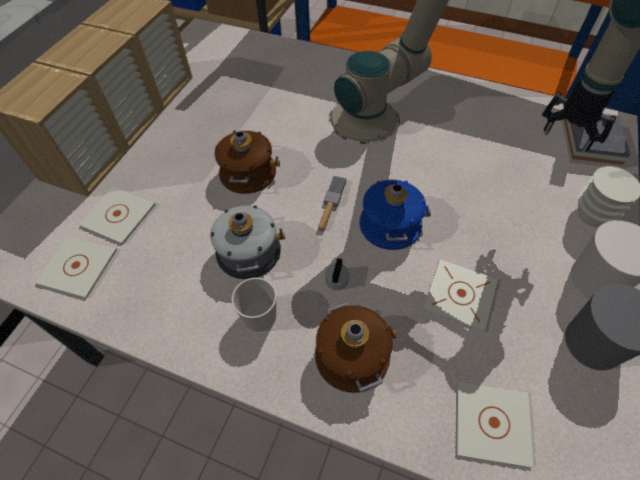

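View pics/top0.png

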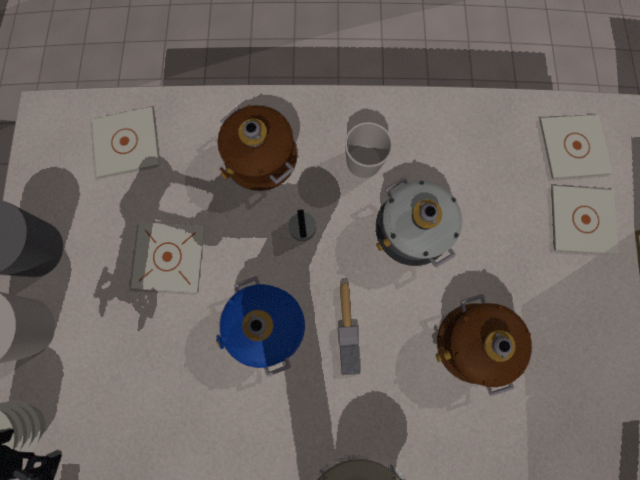

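The grey pot is at about (420,222) in top and (245,240) in scene. The cap is at (302,224) in top and (338,272) in scene. The blue and brown pots are look-alikes. Next I'll enlarge the cap and the pot in both views.

```bash
cat > h.py <<'E'
import numpy as np,cv2
def load(n): return dict(np.load(n))
def K(d): return np.array([[d["fx"],0,d["cx"]],[0,d["fy"],d["cy"]],[0,0,1.]])
def ray(d,uv,z):
    uv=np.array(uv,float).reshape(-1,1,2)
    p=cv2.undistortPoints(uv,K(d),d["D"]).reshape(-1,2)
    r=np.c_[p,np.ones(len(p))]@d["R"]; c=-d["R"].T@d["t"]
    return c+r*((z-c[2])/r[:,2])[:,None]
def proj(d,X): return cv2.projectPoints(np.array(X,float).reshape(-1,3),cv2.Rodrigues(d["R"])[0],d["t"],K(d),d["D"])[0].reshape(-1,2)
def depthpts(d):
    v,u=np.mgrid[:480,:640]; p=cv2.undistortPoints(np.stack([u,v],-1).reshape(-1,1,2).astype(float),K(d),d["D"]).reshape(-1,2)
    z=d["range_z"].reshape(-1,1); X=(np.c_[p,np.ones(len(p))]*z-d["t"])@d["R"]; return X.reshape(480,640,3)
E
python3 - <<'E'
from h import *
t=load("top0.npz");s=load("scene0.npz")
def crop(d,x,y,w=50,h=50,k=6): return cv2.resize(d["img"][y-h:y+h,x-w:x+w,::-1],None,fx=k,fy=k,interpolation=cv2.INTER_CUBIC)
cv2.imwrite("pics/c1.png",np.hstack([crop(t,420,222,33,50,6),crop(t,302,224,25,50,6)])[:600])
cv2.imwrite("pics/c2.png",np.hstack([crop(s,245,240,45,50,6),crop(s,338,272,20,50,6)]))
# bar: dark pixels near cap
for n,d,(x,y) in(("top",t,(302,224)),("scene",s,(338,268))):
    im=d["img"].astype(int).max(2); m=np.zeros((480,640),np.uint8); m[y-25:y+25,x-18:x+18]=im[y-25:y+25,x-18:x+18]<40
    cn=max(cv2.findContours(m,0,2)[0],key=cv2.contourArea); print(n,cv2.minAreaRect(cn),cv2.boundingRect(cn),cv2.contourArea(cn))
    X=depthpts(d); q=X[m>0]; print(np.median(q,0), d["range_z"][y,x])
    if n=="top":
        b=cv2.boxPoints(cv2.minAreaRect(cn)); print(ray(d,b,.06))
    g=X[200:240,405:440] if n=="top" else X[205:240,220:260]
    hi=g[(g[...,2]>.142)&(g[...,2]<.17)]; print("neck",len(hi),hi.mean(0),np.ptp(hi,axis=0))
    print("cands")
E
```

```text
top ((301.2947692871094, 223.46070861816406), (27.556135177612305, 6.806430816650391), 82.40535736083984) (297, 210, 10, 28) 152.0
[0.59028459 0.1258574  0.05938994] 0.916813
[[0.61862    0.13697952 0.06      ]
 [0.62069751 0.12278685 0.06      ]
 [0.56204309 0.11427605 0.06      ]
 [0.55999778 0.12829328 0.06      ]]
neck 250 [ 0.59552476 -0.1193073   0.14904981] [0.03257856 0.03304993 0.01185523]
cands
scene ((336.6470947265625, 270.41180419921875), (6.305926322937012, 23.768489837646484), 14.03624439239502) (332, 259, 10, 24) 116.5
[0.60009202 0.12706647 0.05825843] 1.0765206
neck 138 [ 0.59843704 -0.12088638  0.14870493] [0.03303508 0.03567858 0.01137399]
cands
```

View pics/c1.png

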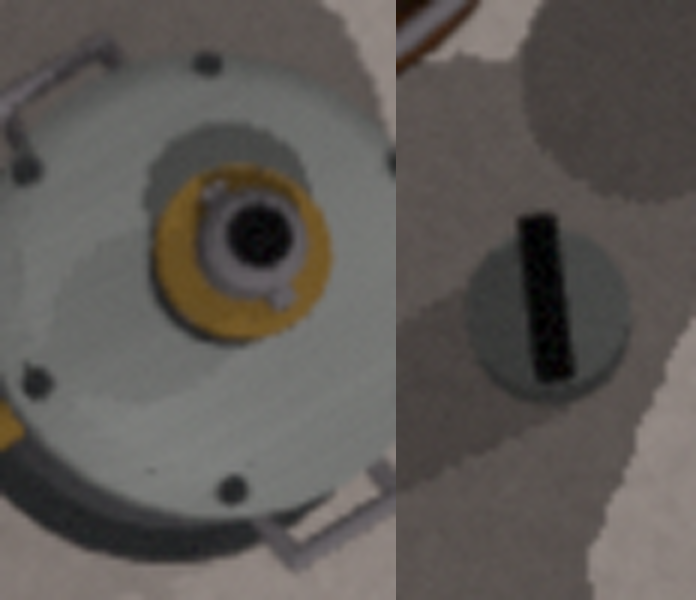

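View pics/c2.png

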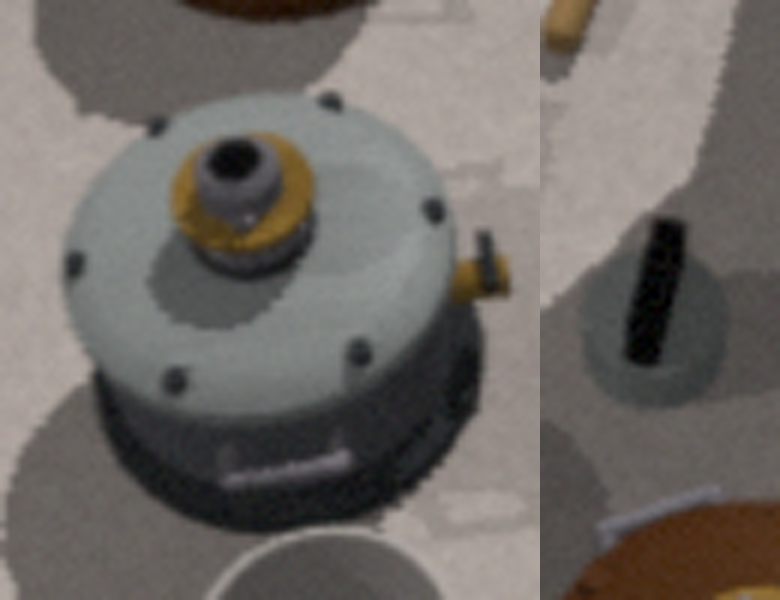

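The crops show the neck hole at about (430.3,211.2) in top, with the lugs at (422.7,204) and (434.3,222). The ears lie at upper left and lower right, and the cock is at left. The bar runs nearly up and down in top. Now I'll measure these precisely in both views.

Run:
```python
from h import *
from scipy.optimize import least_squares
t=load("top0.npz");s=load("scene0.npz")
def dark(d,x,y,r,th):
    im=d["img"].astype(int).max(2); m=np.zeros((480,640),np.uint8); m[y-r:y+r,x-r:x+r]=im[y-r:y+r,x-r:x+r]<th
    return max(cv2.findContours(m,0,1)[0],key=cv2.contourArea)
def cen(c): M=cv2.moments(c); return M["m10"]/M["m00"],M["m01"]/M["m00"]
for n,d,p in(("top",t,(430,211)),("scene",s,(239,217))):
    C=-d["R"].T@d["t"]; c=cen(dark(d,*p,8,60)); print(n,"cam",C.round(3),"hole",c,ray(d,c,.15).round(4))
print("lugs",L:=ray(t,[(422.7,204),(434.3,222)],.139),np.degrees(np.arctan2(*(L[0]-L[1])[1::-1])))
# brass ring outer, z=.132, colour mask
for n,d,p in(("top",t,(428,213)),("scene",s,(239,222))):
    im=cv2.cvtColor(d["img"],cv2.COLOR_RGB2HSV); m=((im[...,1]>110)&(abs(im[...,0].astype(int)-20)<10)).astype(np.uint8)
    w=np.zeros_like(m); w[p[1]-20:p[1]+20,p[0]-18:p[0]+18]=1; m*=w
    c=max(cv2.findContours(m,0,1)[0],key=cv2.contourArea); P=ray(d,cv2.convexHull(c).reshape(-1,2),.132)
    f=least_squares(lambda q:np.hypot(P[:,0]-q[0],P[:,1]-q[1])-q[2],[.6,-.12,.029],loss="soft_l1",f_scale=.001); print(n,"ring",f.x.round(4))
# cap: points from depth at flat top; skirt circle
for n,d,q in(("top",t,(301,223)),("scene",s,(338,272))):
    X=depthpts(d); b=X[q[1]-30:q[1]+30,q[0]-25:q[0]+25].reshape(-1,3)
    a=b[(abs(b[:,2]-.032)<.004)]; h=b[b[:,2]>.05]
    P=cv2.minEnclosingCircle(a[:,:2].astype(np.float32)); print(n,"cap top",len(a),P,"bar top",len(h),h.mean(0),np.median(h[:,2]))
    r=cv2.minAreaRect(h[h[:,2]>.055][:,:2].astype(np.float32)*1000);print(r)
    c=dark(d,*q,24,45); box=cv2.boxPoints(cv2.minAreaRect(c)); print("box px",box.round(1).tolist(),"@.06",ray(d,box,.06)[:,:2].round(4).tolist())
```

```text
top cam [0.382 0.092 0.951] hole (429.8020202020202, 210.76767676767676) [[ 0.5963 -0.1213  0.15  ]]
scene cam [1.113 0.303 0.991] hole (238.51470588235293, 216.58333333333331) [[ 0.5964 -0.122   0.15  ]]
lugs [[ 0.61260861 -0.110956    0.139     ]
 [ 0.57718822 -0.13199067  0.139     ]] 30.704279251498274
top ring [ 0.5954 -0.12    0.0284]
scene ring [ 0.5977 -0.1202  0.0278]
top cap top 415 ((0.5938553214073181, 0.12563104927539825), 0.030158109962940216) bar top 191 [0.57739834 0.12311696 0.12480456] 0.05967787432956765
((501.2290954589844, 113.49034118652344), (242.001220703125, 13.896252632141113), 7.539727210998535)
box px [[296.3999938964844, 210.1999969482422], [303.3999938964844, 209.39999389648438], [306.3999938964844, 236.8000030517578], [299.3999938964844, 237.60000610351562]] @.06 [[0.6188, 0.1364], [0.6206, 0.1217], [0.5617, 0.1144], [0.5599, 0.129]]
scene cap top 285 ((0.5942224860191345, 0.12408076971769333), 0.03075653687119484) bar top 149 [0.64859357 0.14284192 0.15256035] 0.05924981834837504
((842.1851806640625, 204.34609985351562), (576.5936279296875, 20.344350814819336), 17.947261810302734)
box px [[330.29998779296875, 281.29998779296875], [336.70001220703125, 257.79998779296875], [343.20001220703125, 259.6000061035156], [336.79998779296875, 283.0]] @.06 [[0.6348, 0.1233], [0.5687, 0.1149], [0.5678, 0.1314], [0.6338, 0.1392]]
```

Run:
```python
from h import *
t=load("top0.npz")
cv2.imwrite("pics/c3.png",cv2.resize(t["img"][172:272,370:470,::-1],None,fx=6,fy=6,interpolation=cv2.INTER_CUBIC))
```

```text
(no output)
```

View pics/c3.png

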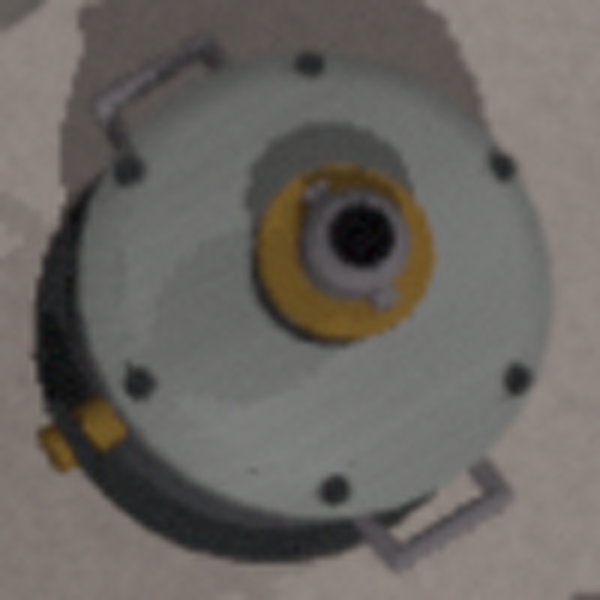

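The ear corners sit at crop (100,105),(208,45) and (400,563),(508,490). The bolts, lugs at (317,190),(384,298) and the cock are also clear. I'll use these for the pot's yaw.

Run:
```python
from h import *
t=load("top0.npz")
f=lambda *p: ray(t,np.array(p)/6.+[370,172]-.4,.1)[:,:2]
a=lambda v: np.degrees(np.arctan2(v[1],v[0]))
e=f((100,105),(208,45),(400,563),(508,490))
print("ears",a(e[0]+e[1]-e[2]-e[3]), "wires",a(e[0]-e[1])-90,a(e[2]-e[3])-90)
l=f((317,190),(384,298)); print("lugs",a(l[0]-l[1]))
b=f((310,65),(503,165),(517,380),(335,490),(140,383),(128,170)); c=b.mean(0); print("bolts",[round(a(x-c),1) for x in b])
```

```text
ears 31.795150650421583 wires 30.234503787734823 33.59201172287726
lugs 29.676832304514846
bolts [np.float64(1.2), np.float64(-58.5), np.float64(-119.1), np.float64(-178.9), np.float64(121.4), np.float64(61.4)]
```

```bash
cat > go.py <<'E'
# usage: go.py x y z yaw_of_tool_y_deg  -> shift/turn needed in move units, from the measured pose
import sys,numpy as np
from rig import manip
from scipy.spatial.transform import Rotation as Ro
s=manip.get_state(); R=Ro.from_quat(np.roll(s["ee_rot"],-1)).as_matrix()
x,y,z,a=map(float,sys.argv[1:])
yaw=np.degrees(np.arctan2(R[1,1],R[0,1])); e=np.array([x,y,z])-s["position"]
print("t",round(s["clock"],2),"pos",s["position"].round(4),"yaw",yaw.round(2),"tilt",R[:,2].round(4),"F",s["contact_force"].round(1),"M",s["moment"].round(2),"w",s["width"].round(4),"g",s["gripper_force"],"q6",s["qpos"][5].round(2))
print("units",(R.T@e/.04).round(3),"turn",round(-((a-yaw+180)%360-180)/10,3))
E
python3 go.py .594 .1255 .18 97.2
```

```text
Traceback (most recent call last):
  File "go.py", line 8, in <module>
    print("t",round(s["clock"],2),"pos",s["position"].round(4),"yaw",yaw.round(2),"tilt",R[:,2].round(4),"F",s["contact_force"].round(1),"M",s["moment"].round(2),"w",s["width"].round(4),"g",s["gripper_force"],"q6",s["qpos"][5].round(2))
                                                                                                                                                                      ^^^^^^^^^^^^^^^^
AttributeError: 'float' object has no attribute 'round'
```

play_rows:
  motion:
    - [-1.3,-0.7,0,0,85]
    - [-2.6,-1.4,0,0,85]
    - [-3.9,-2.1,0,0,85]
    - [-5.2,-2.8,0,0,85]
    - [-6.5,-3.4,0,0,85]
  newtons: 60

```text
clock: 0.72
position: [0.3836, 0.3357, 0.2311]
ee_rot: [-0.0, 0.156, 0.988, -0.0]
contact_force: [0.4, 0.9, -0.4]
width: 0.0848
gripper_force: 0.0
```

```bash
python3 go.py .594 .1255 .18 97.2
```

```text
Traceback (most recent call last):
  File "go.py", line 8, in <module>
    print("t",round(s["clock"],2),"pos",s["position"].round(4),"yaw",yaw.round(2),"tilt",R[:,2].round(4),"F",s["contact_force"].round(1),"M",s["moment"].round(2),"w",s["width"].round(4),"g",s["gripper_force"],"q6",s["qpos"][5].round(2))
                                                                                                                                                                      ^^^^^^^^^^^^^^^^
AttributeError: 'float' object has no attribute 'round'
```

```bash
sed -i 's/s\["width"\].round(4)/round(s["width"],4)/' go.py; python3 go.py .594 .1255 .18 97.2
```

```text
t 0.72 pos [0.3836 0.3357 0.2311] yaw 72.02 tilt [-4.e-04 -1.e-04 -1.e+00] F [ 0.4  0.9 -0.4] M [ 0.03 -0.01  0.04] w 0.0848 g 0.0 q6 -0.67
units [-6.625 -3.374  1.276] turn -2.518
```

play_rows:
  motion:
    - [-1.3,-0.7,0.2,-0.5,85]
    - [-2.7,-1.4,0.4,-1.0,85]
    - [-4.0,-2.1,0.7,-1.6,85]
    - [-5.4,-2.8,1.0,-2.1,85]
    - [-6.6,-3.37,1.28,-2.52,85]

```text
clock: 1.35
position: [0.5934, 0.1257, 0.1792]
ee_rot: [-0.0, -0.064, 0.998, 0.0]
contact_force: [1.1, 0.8, -0.7]
width: 0.0851
gripper_force: 0.0
```

play_rows:
  motion:
    - [0,0,0,0,85]
    - [0,0,0,0,85]

```text
clock: 1.6
position: [0.5916, 0.1278, 0.1795]
ee_rot: [-0.001, -0.062, 0.998, 0.0]
contact_force: [0.2, 0.3, 0.8]
width: 0.0852
gripper_force: 0.0
```

```bash
python3 go.py .594 .1255 .036 97.2;  python3 - <<'E'
from rig import manip
import cv2,numpy as np
k=[]
for n in("scene","top"):
    d=manip.get_image(n); x,y=(338,250) if n=="scene" else (302,220)
    k.append(cv2.resize(d["img"][y-50:y+50,x-50:x+50,::-1],None,fx=4,fy=4,interpolation=cv2.INTER_CUBIC))
cv2.imwrite("pics/g1.png",np.hstack(k))
E
```

```text
t 1.6 pos [0.5916 0.1278 0.1795] yaw 97.16 tilt [-2.1e-03  6.0e-04 -1.0e+00] F [0.2 0.3 0.8] M [0.01 0.02 0.  ] w 0.0852 g 0.0 q6 -1.6
units [-0.061 -0.067  3.587] turn -0.004
```

View pics/g1.png

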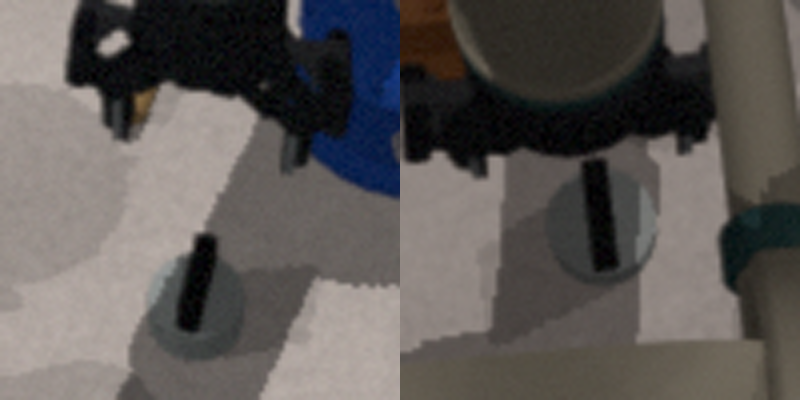

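The gripper hangs over the cap with its fingers on either side of the bar (bar at crop (198,283) in scene and (600,215) in top). I'll descend and grip.

play_rows:
  motion:
    - [-0.06,-0.07,0.9,0,85]
    - [-0.06,-0.07,1.9,0,85]
    - [-0.06,-0.07,2.8,0,85]
    - [-0.06,-0.07,3.4,0,85]
    - [-0.06,-0.07,3.57,0,85]

```text
clock: 2.33
position: [0.5932, 0.1263, 0.0364]
ee_rot: [-0.001, -0.064, 0.998, 0.0]
contact_force: [-0.4, -0.1, 0.2]
width: 0.0848
gripper_force: 0.0
```

play_rows:
  motion:
    - [0,0,0,0,85]
    - [0,0,0,0,40]
    - [0,0,0,0,40]

```text
clock: 2.7
position: [0.5958, 0.1253, 0.0385]
ee_rot: [0.001, -0.063, 0.998, 0.0]
contact_force: [0.1, -0.2, 0.5]
width: 0.0512
gripper_force: 0.0
```

```bash
python3 go.py .594 .1255 .036 97.2
```

```text
t 2.7 pos [0.5958 0.1253 0.0385] yaw 97.23 tilt [ 2.3e-03  3.0e-04 -1.0e+00] F [ 0.1 -0.2  0.5] M [ 0.05 -0.02  0.02] w 0.0512 g 0.0 q6 -1.6
units [0.045 0.01  0.063] turn 0.003
```

play_rows:
  motion:
    - [0,0,0.04,0,20]
    - [0,0,0.04,0,0]
    - [0,0,0.04,0,0]
    - [0,0,0.04,0,0]
    - [0,0,0.04,0,0]
  newtons: 80

```text
clock: 3.32
position: [0.5953, 0.1251, 0.036]
ee_rot: [0.0, -0.063, 0.998, -0.0]
contact_force: [-0.4, -0.1, 3.4]
width: 0.012
gripper_force: 79.2
```

```bash
for i in 1 2 3; do python3 go.py .594 .1255 .036 97.2; python3 -c "
from rig import manip
manip.get_image('top')"; done
```

```text
t 3.33 pos [0.5953 0.1251 0.036 ] yaw 97.22 tilt [ 6.e-04 -0.e+00 -1.e+00] F [-0.4 -0.1  3.4] M [-0.03  0.11  0.06] w 0.012 g 79.19308662414551 q6 -1.6
units [0.031 0.015 0.001] turn 0.002
t 3.38 pos [0.5953 0.1251 0.036 ] yaw 97.22 tilt [ 6.e-04 -0.e+00 -1.e+00] F [-1.  -0.6  4.3] M [-0.07  0.12 -0.07] w 0.0125 g 79.20122265815735 q6 -1.6
units [0.031 0.015 0.001] turn 0.002
t 3.42 pos [0.5953 0.1251 0.036 ] yaw 97.22 tilt [ 6.e-04 -0.e+00 -1.e+00] F [ 0.4 -1.6  5.1] M [-0.1   0.07  0.02] w 0.0122 g 79.25153017044067 q6 -1.6
units [0.031 0.015 0.   ] turn 0.002
```

play_rows:
  motion:
    - [0,0,-0.4,0,0]
    - [0,0,-1.4,0,0]
    - [0,0,-2.5,0,0]
    - [0,0,-3.6,0,0]
    - [0,0,-4.4,0,0]

```text
clock: 4.1
position: [0.5952, 0.1254, 0.2142]
ee_rot: [0.001, -0.063, 0.998, 0.0]
contact_force: [0.4, -0.5, -1.7]
width: 0.0125
gripper_force: 78.4
```

```bash
python3 go.py .5965 -.121 .212 121.5
```

```text
t 4.1 pos [0.5952 0.1254 0.2142] yaw 97.23 tilt [ 2.e-03  6.e-04 -1.e+00] F [ 0.4 -0.5 -1.7] M [ 0.04 -0.06 -0.03] w 0.0125 g 78.4175169467926 q6 -1.6
units [ 0.743 -6.115  0.053] turn -2.427
```

play_rows:
  motion:
    - [0.15,-1.2,0,-0.5,0]
    - [0.3,-2.5,0,-1.0,0]
    - [0.45,-3.8,0,-1.5,0]
    - [0.6,-5.1,0,-2.0,0]
    - [0.74,-6.1,0.03,-2.43,0]

```text
clock: 4.72
position: [0.596, -0.1225, 0.2108]
ee_rot: [0.0, -0.272, 0.962, 0.0]
contact_force: [0.1, 0.5, -1.5]
width: 0.0125
gripper_force: 78.5
```

play_rows:
  motion:
    - [0,0,0,0,0]
    - [0,0,0,0,0]
    - [0,0,0,0,0]
    - [0,0,0,0,0]

```text
clock: 5.22
position: [0.5964, -0.1195, 0.2106]
ee_rot: [0.0, -0.272, 0.962, 0.0]
contact_force: [-0.6, -0.1, -2.0]
width: 0.0123
gripper_force: 78.5
```

```bash
python3 go.py .5965 -.121 .212 121.5
python3 - <<'E'
from rig import manip
import cv2,numpy as np
k=[]
for n in("scene","top"):
    d=manip.get_image(n); np.savez(n+"1.npz",**d); x,y=(232,205) if n=="scene" else (432,205)
    k.append(cv2.resize(d["img"][y-50:y+50,x-50:x+50,::-1],None,fx=4,fy=4,interpolation=cv2.INTER_CUBIC))
cv2.imwrite("pics/g2.png",np.hstack(k))
E
python3 go.py .5965 -.121 .212 121.5
```

```text
t 5.22 pos [ 0.5964 -0.1195  0.2106] yaw 121.6 tilt [ 0.e+00  3.e-04 -1.e+00] F [-0.6 -0.1 -2. ] M [-0.02  0.02  0.  ] w 0.0123 g 78.5265862941742 q6 -2.43
units [ 0.017 -0.034 -0.035] turn 0.01
t 5.33 pos [ 0.5964 -0.1198  0.2106] yaw 121.59 tilt [ 1.e-04  1.e-04 -1.e+00] F [-0.9  0.9 -2.3] M [ 0.01 -0.02 -0.03] w 0.0125 g 78.52715492248535 q6 -2.43
units [ 0.014 -0.027 -0.035] turn 0.009
```

View pics/g2.png

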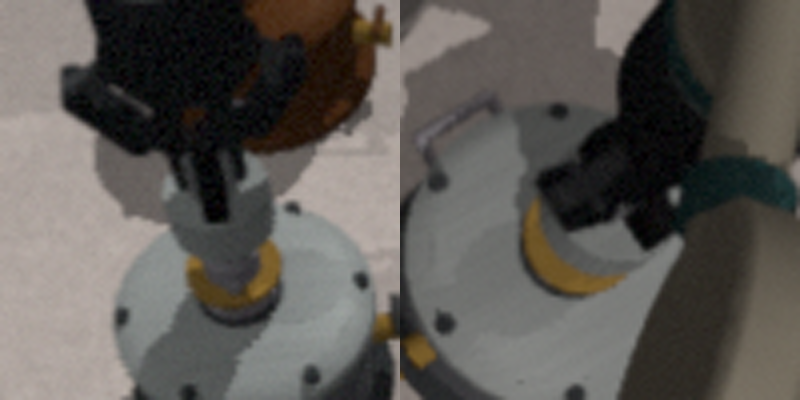

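The cap hangs upright just above the neck, with its skirt at scene crop x 164–274. I'll measure the cap's axis from the skirt surface.

Run:
```python
from h import *
from scipy.optimize import least_squares
for n in("scene","top"):
    d=load(n+"1.npz"); X=depthpts(d).reshape(-1,3); c=np.array([.5965,-.1205])
    near=np.hypot(*(X[:,:2]-c).T)<.037
    for lo,hi in((.178,.201),):
        P=X[near&(X[:,2]>lo)&(X[:,2]<hi)]
        if len(P)>20:
            f=least_squares(lambda q:np.hypot(*(P[:,:2]-q).T)-.03,c,loss="soft_l1",f_scale=.001); print(n,len(P),"skirt centre",f.x.round(4),np.median(abs(f.fun)))
    P=X[near&(abs(X[:,2]-.2066)<.003)]; print(n,"top pts",len(P),P[:,2].mean() if len(P) else 0)
    # neck again, visible part
    P=X[(np.hypot(*(X[:,:2]-c).T)<.024)&(X[:,2]>.139)&(X[:,2]<.147)]
    if len(P)>8:
        f=least_squares(lambda q:np.hypot(*(P[:,:2]-q).T)-.017,c,loss="soft_l1",f_scale=.001); print("neck side",len(P),f.x.round(4))
for n in("scene","top"):
    d=load(n+"0.npz"); X=depthpts(d).reshape(-1,3)
    P=X[(np.hypot(*(X[:,:2]-c).T)<.024)&(X[:,2]>.1495-.0025)&(X[:,2]<.153)]; P=P[:,:2]
    print("neck top",n,len(P),(P.min(0)+P.max(0))/2,np.ptp(P,axis=0))
```

```text
scene 177 skirt centre [ 0.5945 -0.1211] 0.0005492660157913158
scene top pts 210 0.20649585885844465
neck side 40 [ 0.595  -0.1229]
top 116 skirt centre [ 0.5956 -0.1187] 0.0002975907988026806
top top pts 154 0.20671850621352036
neck top scene 104 [ 0.59688796 -0.12149128] [0.03268994 0.02961183]
neck top top 205 [ 0.59639416 -0.12017169] [0.03201204 0.03130682]
```

play_rows:
  motion:
    - [0,-0.045,0.2,0,0]
    - [0,-0.045,0.4,0,0]
    - [0,-0.045,0.6,0,0]
    - [0,-0.045,0.75,0,0]
    - [0,-0.045,0.82,0,0]

```text
clock: 5.95
position: [0.5971, -0.1221, 0.177]
ee_rot: [-0.0, -0.272, 0.962, 0.0]
contact_force: [-0.3, 0.1, -1.3]
width: 0.0125
gripper_force: 78.6
```

```bash
python3 go.py .596 -.122 .165 121.5
```

```text
t 5.95 pos [ 0.5971 -0.1221  0.177 ] yaw 121.51 tilt [-9.e-04  4.e-04 -1.e+00] F [-0.3  0.1 -1.3] M [ 0.02  0.   -0.  ] w 0.0125 g 78.55342984199524 q6 -2.44
units [0.02  0.017 0.3  ] turn 0.001
```

play_rows:
  motion:
    - [0,0,0.05,0,0]
    - [0,0,0.1,0,0]
    - [0,0,0.16,0,0]
    - [0,0,0.22,0,0]
    - [0,0,0.27,0,0]

```text
clock: 6.58
position: [0.5973, -0.1222, 0.1672]
ee_rot: [0.0, -0.272, 0.962, -0.0]
contact_force: [-0.4, 0.2, 2.8]
width: 0.0123
gripper_force: 79.2
```

```bash
python3 go.py .596 -.122 .158 121.5
```

```text
t 6.58 pos [ 0.5973 -0.1222  0.1672] yaw 121.52 tilt [ 3.e-04  0.e+00 -1.e+00] F [-0.4  0.2  2.8] M [0.06 0.22 0.02] w 0.0123 g 79.2423677444458 q6 -2.44
units [0.027 0.021 0.23 ] turn 0.002
```

The cap is past the lugs (19 mm down) and the spring is just engaged. Now I'll press down.

play_rows:
  motion:
    - [0,0,0.06,0,0]
    - [0,0,0.12,0,0]
    - [0,0,0.18,0,0]
    - [0,0,0.23,0,0]
    - [0,0,0.23,0,0]
  newtons: 100

```text
clock: 7.2
position: [0.5974, -0.1222, 0.1592]
ee_rot: [0.001, -0.272, 0.962, -0.0]
contact_force: [-2.0, 1.4, 9.2]
width: 0.0124
gripper_force: 102.8
```

```bash
python3 go.py .596 -.122 .1575 121.5
```

```text
t 7.2 pos [ 0.5974 -0.1222  0.1592] yaw 121.53 tilt [ 1.2e-03 -4.0e-04 -1.0e+00] F [-2.   1.4  9.2] M [ 0.16  0.58 -0.  ] w 0.0124 g 102.77973890304565 q6 -2.44
units [0.027 0.023 0.042] turn 0.003
```

play_rows:
  motion:
    - [0,0,0.03,0,0]
    - [0,0,0.06,0,0]
    - [0,0,0.06,0,0]

```text
clock: 7.58
position: [0.5974, -0.1222, 0.158]
ee_rot: [0.001, -0.272, 0.962, -0.001]
contact_force: [-4.6, 1.7, 13.4]
width: 0.0119
gripper_force: 103.5
```

play_rows:
  motion:
    - [0,0,0,0.3,0]
    - [0,0,0,0.8,0]
    - [0,0,0,1.3,0]
    - [0,0,0,1.8,0]

```text
clock: 8.07
position: [0.5984, -0.1229, 0.1581]
ee_rot: [0.002, -0.117, 0.993, -0.001]
contact_force: [-3.5, -1.0, 12.4]
width: 0.0119
gripper_force: 103.3
```

```bash
python3 go.py .596 -.122 .1575 32.7
```

```text
t 8.07 pos [ 0.5984 -0.1229  0.1581] yaw 103.4 tilt [ 0.004  -0.0022 -1.    ] F [-3.5 -1.  12.4] M [0.07 0.57 0.14] w 0.0119 g 103.28670501708984 q6 -2.12
units [0.053 0.037 0.014] turn 7.07
```

play_rows:
  motion:
    - [0,0,0.01,0.7,0]
    - [0.01,-0.01,0.02,1.4,0]
    - [0.02,-0.01,0.02,2.1,0]
    - [0.02,-0.01,0.02,2.8,0]
    - [0.02,-0.01,0.02,3.5,0]

```text
clock: 8.7
position: [0.598, -0.1239, 0.1581]
ee_rot: [0.003, 0.188, 0.982, -0.001]
contact_force: [-1.9, -1.4, 15.8]
width: 0.0121
gripper_force: 103.7
```

```bash
python3 go.py .5965 -.124 .1575 32.7
```

```text
t 8.7 pos [ 0.598  -0.1239  0.1581] yaw 68.34 tilt [ 0.0051 -0.0031 -1.    ] F [-1.9 -1.4 15.8] M [-0.04  0.65  0.2 ] w 0.0121 g 103.71360540390015 q6 -1.51
units [ 0.035 -0.016  0.014] turn 3.564
```

play_rows:
  motion:
    - [0.01,0,0,0.7,0]
    - [0.02,0,0.01,1.4,0]
    - [0.02,0,0.01,2.1,0]
    - [0.02,0,0.01,2.7,0]
    - [0.02,0,0.01,3.2,0]

```text
clock: 9.32
position: [0.5976, -0.1243, 0.1581]
ee_rot: [0.004, 0.451, 0.893, -0.001]
contact_force: [-3.4, -2.6, 17.1]
width: 0.0121
gripper_force: 103.9
```

```bash
python3 go.py .5965 -.124 .1575 32.7
```

```text
t 9.32 pos [ 0.5976 -0.1243  0.1581] yaw 36.4 tilt [ 0.006  -0.0044 -1.    ] F [-3.4 -2.6 17.1] M [-0.26  0.72  0.22] w 0.0121 g 103.86910915374756 q6 -0.95
units [ 0.022 -0.019  0.014] turn 0.37
```

play_rows:
  motion:
    - [0,0,0,0.2,0]
    - [0,0,0,0.4,0]
    - [0,0,0,0.5,0]
    - [0,0,0,0.5,0]

```text
clock: 9.82
position: [0.5969, -0.1237, 0.158]
ee_rot: [0.003, 0.488, 0.873, -0.0]
contact_force: [-4.4, -1.0, 16.7]
width: 0.0122
gripper_force: 104.0
```

```bash
python3 go.py .5965 -.124 .1575 32.7
```

```text
t 9.82 pos [ 0.5969 -0.1237  0.158 ] yaw 31.58 tilt [ 0.0046 -0.0034 -1.    ] F [-4.4 -1.  16.7] M [-0.05  0.84  0.25] w 0.0122 g 104.02343988418579 q6 -0.87
units [-0.001 -0.014  0.014] turn -0.112
```

play_rows:
  motion:
    - [0,0,0,0.2,0]
    - [0,0,0,0.3,0]
    - [0,0,0,0.3,0]

```text
clock: 10.2
position: [0.5966, -0.1234, 0.158]
ee_rot: [0.002, 0.51, 0.86, -0.0]
contact_force: [-4.3, 0.1, 17.1]
width: 0.0123
gripper_force: 104.5
```

```bash
python3 go.py .5965 -.124 .1575 32.7
```

```text
t 10.2 pos [ 0.5966 -0.1234  0.158 ] yaw 28.68 tilt [ 0.0038 -0.0032 -1.    ] F [-4.3  0.1 17.1] M [0.08 0.88 0.76] w 0.0123 g 104.46999907493591 q6 -0.82
units [-0.012 -0.009  0.013] turn -0.402
```

Mz jumped from 0.25 to 0.76 Nm, which suggests the stop. I'll nudge once more, press slightly and check by picture.

play_rows:
  motion:
    - [0,0,0.02,0.15,0]
    - [0,0,0.03,0.15,0]
    - [0,0,0.03,0.15,0]
    - [0,0,0.03,0.15,0]

```text
clock: 10.7
position: [0.5966, -0.1234, 0.158]
ee_rot: [0.003, 0.52, 0.854, -0.0]
contact_force: [-5.8, 0.4, 23.7]
width: 0.0123
gripper_force: 106.4
```

```bash
python3 go.py .5965 -.124 .1575 32.7
python3 - <<'E'
from rig import manip
import cv2,numpy as np
from h import *
k=[]
for n in("scene","top"):
    d=manip.get_image(n); np.savez(n+"2.npz",**d); x,y=(238,215) if n=="scene" else (425,215)
    k.append(cv2.resize(d["img"][y-50:y+50,x-50:x+50,::-1],None,fx=4,fy=4,interpolation=cv2.INTER_CUBIC))
    X=depthpts(d).reshape(-1,3); P=X[(np.hypot(X[:,0]-.596,X[:,1]+.122)<.028)&(abs(X[:,2]-.154)<.004)]; print(n,len(P),np.median(P[:,2]) if len(P) else 0)
cv2.imwrite("pics/g3.png",np.hstack(k))
E
```

```text
t 10.7 pos [ 0.5966 -0.1234  0.158 ] yaw 27.28 tilt [ 0.0044 -0.0039 -1.    ] F [-5.8  0.4 23.7] M [0.13 1.23 1.26] w 0.0123 g 106.37405489616867 q6 -0.79
units [-0.013 -0.008  0.013] turn -0.542
scene 148 0.15376049017687662
top 202 0.15397431732164626
```

View pics/g3.png

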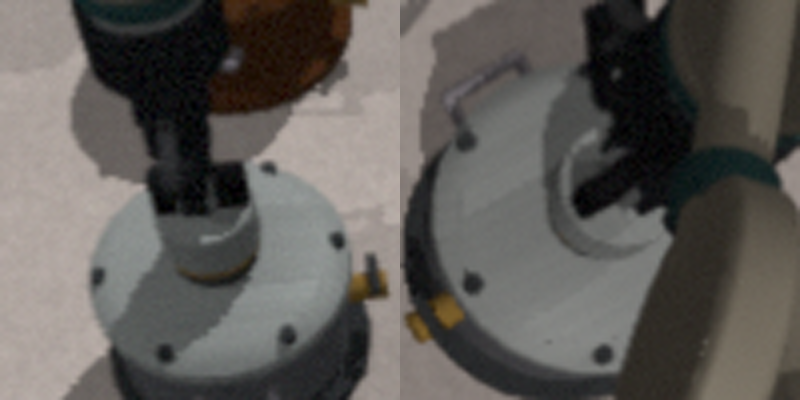

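The cap sits fully down, with its top at z = 0.154 in both views. Force rises without any further travel, so the roof is on the neck. Mz has risen to 1.26 Nm against the stop, and the bar is still gripped. I'll hand it in while holding.

```bash
python3 -c "
from rig import manip
print(manip.sign_off())"
```

```text
the job is handed in; nothing more can be done
None
```

I fitted the cap on the grey pot, pushed it fully down, turned it clockwise to its stop, and handed the job in at about 10.8 s with the bar still gripped and pressed; the judge's verdict was not shown.

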